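# Fit the dowel-located cover on the lint-filter box

### The job

The dryer's lint-filter box stands open on the worktop. Take the blue cover that has two large round holes by its black handle and lower it onto the box so that both steel dowels come up through its holes, letting go only once the dowels are in the holes, and leave it lying flat, fully down on the box. Leave the other blue cover, the one with four small screw holes in its corners, where it lies.

Things in the scene. Friction and masses are not known exactly. Their poses are not given: they have to be found in the camera images.
- cover_grip (a point): Right cover: loose blue plate 190x96x8 mm, 0.18-0.35 kg, flat on the worktop, two round 26 mm through holes on its long centre line, 75 mm either side of the middle. Black bridge handle: bar 76 long, 14 wide, 14 high, 29 mm clear above the plate. Point: centre of the bar, 44 mm above the plate's underside. x along plate and bar, y across (grip here), z up; a half turn makes no difference.
- box_seat (a point): Fixed open grey lint-filter box 190x96 mm, 40 high, black filter inside, pipe stub at +x end. Point: centre of its rim plane. x along the box, y across, z up. At x = -75 and +75 mm stand steel dowels, 24 mm above the rim, 14 thick for the lower 10 mm, then tapering to a 5 mm tip. The cover seats on the rim, either way round: its bar centre is then 44 mm above this point.
- screw_cover_grip (a point): Wrong cover, to be left alone: same blue plate and black handle, flat on the worktop, but with four 8 mm screw holes at its corners and no large holes. Point and axes as on the right cover.

How it is judged:
By the outcome, as a careful person would: the job done as asked, in the order asked, and still so for the second after the job is handed in, with the robot touching nothing.
It also fails if it takes over 48 s, if anything falls off the work surface, if the arm or the gripper's body presses on something with over 40 N, if the wrist force passes 120 N, or if a joint passes its speed limit or range.

### The arm

A 6-joint arm with a two-finger parallel gripper is mounted at the origin on a cart in front of the work surface, level with it; the furniture and walls round the work are solid. World frame = base frame: x ahead of the robot, y to its left, z up, the work surface at z = 0. Lengths are in m, angles in rad, forces in N, time in s.
With the tool pointing down it reaches from about 0.275 to 0.875 m from the base axis. Payload 12.5 kg.
Tool frame: the origin (TCP) lies on the centre line of the jaws, within the pads' length; the fingertips stand r.finger_overhang ahead of it and the grasp point (between the pads) lies 3 mm ahead of it (r.finger_overhang is the distance from the TCP to the fingertips, in m); z points along the fingers, y is the line along which they close (so a half turn about z gives the same grasp; the last joint's range is limited). The gripper opens to 85 mm and grips with 20 to 120 N. Pads are 22 mm wide; open, the fingers measure 114 mm over their backs; the gripper's body (76 mm by 85 mm) begins 54 mm behind the grasp point. The pads swing forward as they close: fully open they stand 13 mm farther back than shut.
Start: joints at [1.212, 0.351, 1.652, -0, 1.139, -0.085], TCP at [0.149, 0.53, 0.253] pointing down, gripper open.
Joint ranges: [-2.75, 2.75], [-0.79, 2.1], [0.01, 2.65], [-1.57, 4.71], [0.07, 3.14], [-2.87, 2.87]. Speed limits (rad/s): [2.22, 2.22, 2.79, 3.14, 3.14, 3.14].

### API

Orientations are given as a unit quaternion [x, y, z, w].
In Python, from cell import r, optics gives the robot as it stands. The module is installed in compiled form; this text tells all that it offers. Calls block until the motion is done:
- r.move_to(position, orientation): joint-space move of the TCP to a pose.
- r.move_linear(position, rot=None, vel=0.15): straight line of the TCP; rot=None keeps the orientation; vel is the mean speed in m/s.
- r.set_joints(angles): joint-space move.
- r.set_gripper(opening, squeeze=None): opening from 0.0 (shut) to 1.0 (fully open); squeeze is the grip in N (None keeps the last); returns when the fingers have stopped.
- r.sleep(seconds).
- r.inverse_kinematics(position, orientation): joint angles nearest the present ones, or None.
- optics.get_image(name): name is "scene" or "top" or "wrist"; returns a dict with "pixels" (420x560x3 uint8, red, green, blue), "depth" (420x560 float32, m along the optical axis (not along the pixel's ray), 0 where there is no reading), "fx", "fy", "cx", "cy" (pixels), "camera_from_world" (4x4, takes a point from world to camera coordinates); the wrist camera has in their place "mount" (4x4, takes a point from camera to tool coordinates, whose origin is the TCP and whose axes are the flange's). Camera axes: x right, y down, z forward; pixel columns grow to the right and rows downward; lengths in m; the calibration is good to about 2 mm. A picture is of the moment at which its call begins: read the wrist's pose just before it.
A pose or a line that the arm cannot do raises r.PlanningError and nothing moves.
- r.hand_in(): hands the job in; it is judged then, once.
Readings, each from a call of its own:
- r.current_t(): time.
- r.current_q(): joint angles.
- r.current_qvel(): joint speeds.
- r.current_effort(): joint torques, N m.
- r.current_tool_pos(): TCP position.
- r.current_ee_rot(): TCP orientation.
- r.current_contact_force(): force on the tool from outside, world axes, zero at the start.
- r.current_torque(): the same for the moment, N m.
- r.current_opening(): opening from 0.0 (shut) to 1.0 (fully open).
- r.current_finger_force(): force on a finger pad.
Only numpy, scipy, OpenCV 4.12 (cv2) and the standard library are available. Lean on these libraries where they do the work, as an engineer would, in place of code of your own. Each camera call takes 0.05 s, during which the arm holds its last target. There are 200 camera calls.

## Working session

There is one attempt and no reset: what is moved stays moved. The work goes in short steps, each a Python script; the robot and the scene stay as the last script left them, time stands still between calls to the robot, and variables do not carry over. Pictures are saved under pics/ and viewed, at most 10 in all, crops included, and the job is handed in when it is done.

```bash
mkdir -p pics; cat > h.py <<'E'
import numpy as np, cv2
from cell import r, optics
def save(im,n): cv2.imwrite('pics/'+n+'.png', im['pixels'][:,:,::-1])
def cloud(im,T=None):
    "world points for every pixel, T=world_from_camera"
    if T is None: T=np.linalg.inv(im['camera_from_world'])
    d=im['depth']; v,u=np.indices(d.shape)
    p=np.stack([(u-im['cx'])/im['fx']*d,(v-im['cy'])/im['fy']*d,d],-1)
    return p@T[:3,:3].T+T[:3,3]
def ray(im,uv,z,T=None):
    "cast pixels onto plane z"
    if T is None: T=np.linalg.inv(im['camera_from_world'])
    uv=np.atleast_2d(uv).astype(float)
    d=np.stack([(uv[:,0]-im['cx'])/im['fx'],(uv[:,1]-im['cy'])/im['fy'],np.ones(len(uv))],-1)@T[:3,:3].T
    return T[:3,3]+d*((z-T[2,3])/d[:,2:])
E
python3 - <<'E'
from h import *
a=optics.get_image('top');b=optics.get_image('scene')
for n,i in(('top',a),('scene',b)):
    save(i,n+'0'); np.savez('pics/'+n+'0.npz',**i)
    print(n,np.linalg.inv(i['camera_from_world'])[:3,3],i['fx'])
cv2.imwrite('pics/ab.png',cv2.resize(np.vstack([a['pixels'],b['pixels']])[:,:,::-1],None,fx=.71,fy=.71))
print(r.finger_overhang,r.current_t())
E
```

```text
top [0.26278729 0.00098074 0.92833826] 385.31335867690643
scene [-0.1875314  -0.40005374  0.8674556 ] 428.7176058926595
0.022 0.1
```

View pics/top0.png

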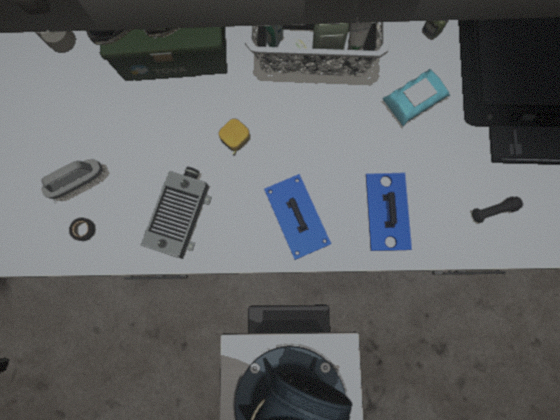

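View pics/scene0.png

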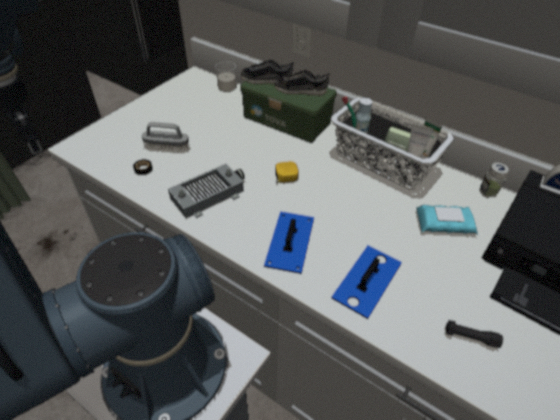

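The top view shows the right cover (two large holes at about (386,182) and (390,242), handle at (390,211)), the screw cover at (297,217) and the box at (176,215), with its pipe at (192,172). The scene view shows the right cover at (368,280) and the box at (207,189). Next I measure them.

```bash
cat > m.py <<'E'
from h import *
I={n:dict(np.load(f'pics/{n}0.npz')) for n in('top','scene')}
roi={'top':(355,165,425,260),'scene':(325,240,410,320)}
box={'top':(135,160,215,262),'scene':(160,155,250,220)}
S={}
for n,i in I.items():
    P=cloud(i); hsv=cv2.cvtColor(i['pixels'],cv2.COLOR_RGB2HSV)
    x0,y0,x1,y1=roi[n]; w=np.zeros(P.shape[:2],bool); w[y0:y1,x0:x1]=1
    bl=((hsv[...,0]>100)&(hsv[...,0]<130)&(hsv[...,1]>120)&w).astype(np.uint8)
    cs,hi=cv2.findContours(bl,cv2.RETR_CCOMP,cv2.CHAIN_APPROX_NONE)
    k=max(range(len(cs)),key=lambda j:cv2.contourArea(cs[j]))
    print(n,'plate',cv2.minAreaRect(cs[k]),'depth z',np.median(P[...,2][bl>0]))
    rc=cv2.minAreaRect(ray(i,cs[k][:,0],.008)[:,:2].astype(np.float32)); print(' world rect',rc)
    for j,c in enumerate(cs):
        if hi[0][j][3]==k and cv2.contourArea(c)>20:
            m=cv2.moments(c); u=(m['m10']/m['m00'],m['m01']/m['m00']); 
            print(' hole',np.round(u,1),m['m00'],ray(i,u,.008)[0][:2].round(4), i['pixels'][int(u[1]),int(u[0])])
    bar=w&(P[...,2]>.035)&(P[...,2]<.06); v,u=np.nonzero(bar)
    print(' bar',bar.sum(),P[bar].mean(0),np.percentile(P[bar][:,2],[10,50,90]),cv2.minAreaRect(P[bar][:,:2].astype(np.float32)),u.mean(),v.mean())
    x0,y0,x1,y1=box[n]; w[:]=0; w[y0:y1,x0:x1]=1
    rim=w&(P[...,2]>.034)&(P[...,2]<.047); hi_=w&(P[...,2]>.05)
    print(' box rim z',np.median(P[rim][:,2]),rim.sum(),cv2.minAreaRect(P[rim][:,:2].astype(np.float32)))
    nc,l,st,ce=cv2.connectedComponentsWithStats(hi_.astype(np.uint8))
    for q in range(1,nc): print('  high',ce[q].round(1),st[q,4],P[l==q].mean(0).round(4),P[l==q][:,2].max())
    x0,y0,x1,y1=box[n]; S[n]=cv2.resize(i['pixels'][y0:y1,x0:x1,::-1],(400,400*(y1-y0)//(x1-x0)),interpolation=cv2.INTER_CUBIC)
S['scene']=cv2.copyMakeBorder(S['scene'],0,S['top'].shape[0]-S['scene'].shape[0],0,0,0)
cv2.imwrite('pics/box.png',np.hstack([S['top'],S['scene']]))
E
python3 m.py
```

```text
top plate ((388.2362060546875, 211.4839630126953), (77.66915130615234, 39.57017517089844), 86.12147521972656) depth z 0.006801731988531068
 world rect ((0.43133100867271423, -0.24631670117378235), (0.18678955733776093, 0.09383466094732285), 0.34697526693344116)
 hole [390.  241.6] 127.0 [ 0.3566 -0.2462] [152 158 157]
 hole [390.4 209.1] 323.5 [ 0.4351 -0.2528] [33 37 43]
 hole [385.3 181.1] 115.5 [ 0.5053 -0.2452] [149 154 159]
 bar 228 [ 0.43064521 -0.24600204  0.04829968] [0.04317552 0.04919521 0.0515381 ] ((0.4312986731529236, -0.24738892912864685), (0.07445055991411209, 0.014809131622314453), 0.4210434556007385) 392.25 207.7982456140351
 box rim z 0.03807388384764193 1496 ((0.44210827350616455, 0.2618832588195801), (0.09767632931470871, 0.21371175348758698), 71.27911376953125)
  high [172. 161.] 1 [0.2628 0.001  0.9283] 0.9283382580326731
  high [150. 164.] 1 [0.2628 0.001  0.9283] 0.9283382580326731
  high [184. 176.] 1 [0.2628 0.001  0.9283] 0.9283382580326731
  high [183.2 182. ] 23 [0.5003 0.24   0.0565] 0.06419863011203697
  high [206. 181.] 1 [0.2628 0.001  0.9283] 0.92833
[... 3417 characters left out ...]
1875 -0.4001  0.8675] 0.8674555981134986
  high [191. 199.] 1 [-0.1875 -0.4001  0.8675] 0.8674555981134986
  high [201. 199.] 1 [-0.1875 -0.4001  0.8675] 0.8674555981134986
  high [240. 198.] 1 [-0.1875 -0.4001  0.8675] 0.8674555981134986
  high [185. 207.] 1 [-0.1875 -0.4001  0.8675] 0.8674555981134986
  high [177. 209.] 1 [-0.1875 -0.4001  0.8675] 0.8674555981134986
  high [219. 208.] 1 [-0.1875 -0.4001  0.8675] 0.8674555981134986
  high [174. 213.] 1 [-0.1875 -0.4001  0.8675] 0.8674555981134986
  high [236. 215.] 1 [-0.1875 -0.4001  0.8675] 0.8674555981134986
  high [192. 217.] 1 [-0.1875 -0.4001  0.8675] 0.8674555981134986
  high [202. 217.] 1 [-0.1875 -0.4001  0.8675] 0.8674555981134986
```

View pics/box.png

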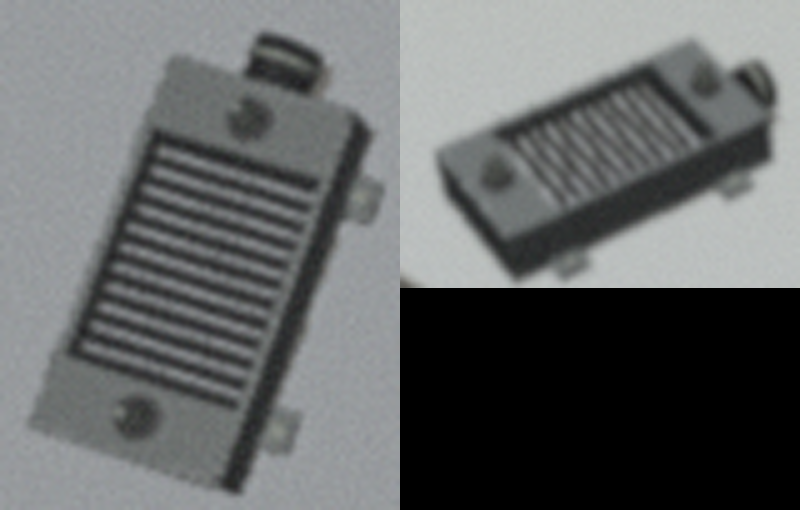

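Both views agree. The cover is at about (0.431, -0.246) with yaw 0.4°, and the bar centre is about 44 mm up. The box midpoint is at about (0.429, 0.265) with yaw -18.6°, and the rim is about 39–40 mm up. The crop shows both dowels clearly, at about (250,118) and (135,417) in the left half. I'll check each with the wrist camera on the way to the cover.

```bash
cat >> h.py <<'E'
from scipy.spatial.transform import Rotation as Ro
def down(yaw,flip=0):
    a=yaw+np.pi*flip; c,s=np.cos(a),np.sin(a)
    return Ro.from_matrix([[c,s,0],[s,-c,0],[0,0,-1]]).as_quat()
def wrist(n):
    p,q=np.array(r.current_tool_pos()),r.current_ee_rot()
    i=optics.get_image('wrist'); T=np.eye(4); T[:3,:3]=Ro.from_quat(q).as_matrix(); T[:3,3]=p
    T=T@i['mount']; save(i,n); np.savez(f'pics/{n}.npz',T=T,**i)
    return i,T,cloud(i,T)
E
python3 - <<'E'
from h import *
BY=np.radians(-18.6)
for f in(0,1):
  for P,y in(((.429,.265),BY),((.431,-.246),.007)):
    print(f,[np.round(j,2) if j is not None else None for j in [r.inverse_kinematics([*P,z],down(y,f)) for z in(.25,.1)]])
f=min((0,1),key=lambda f:abs(r.inverse_kinematics([.43,0,.25],down(0,f))[5])); print('flip',f)
try:
  r.move_to([.41,.27,.27],down(BY,f))
  i,T,P=wrist('w_box')
  ok=(i['depth']>.03)&(abs(P[...,0]-.43)<.13)&(abs(P[...,1]-.265)<.1)
  m=(ok&(P[...,2]>.05)&(P[...,2]<.075)).astype(np.uint8)
  n,l,st,ce=cv2.connectedComponentsWithStats(m)
  for q in range(1,n):
    if st[q,4]>15: print('dowel',ce[q],st[q,4],P[l==q].mean(0).round(4),P[l==q][:,2].max())
  rim=ok&(P[...,2]>.034)&(P[...,2]<.046); print('rim',np.median(P[rim][:,2]),rim.sum())
except r.PlanningError as e: print(e)
print(r.current_t(), r.current_tool_pos())
E
```

```text
0 [array([ 0.46,  0.27,  1.77, -0.  ,  1.1 ,  2.36]), array([ 0.46,  0.49,  1.89, -0.  ,  0.76,  2.36])]
0 [array([-0.61,  0.26,  1.79, -0.  ,  1.09,  0.95]), array([-0.61,  0.48,  1.91, -0.  ,  0.75,  0.95])]
1 [array([ 0.46,  0.27,  1.77, -0.  ,  1.1 , -0.79]), array([ 0.46,  0.49,  1.89, -0.  ,  0.76, -0.79])]
1 [array([-0.61,  0.26,  1.79, -0.  ,  1.09, -2.19]), array([-0.61,  0.48,  1.91, -0.  ,  0.75, -2.19])]
flip 0
dowel [279.26470588 104.89705882] 136 [0.5004 0.2438 0.0568] 0.06471564730784785
dowel [279.48039216 240.52941176] 102 [0.3612 0.2907 0.0567] 0.06530562514955174
rim 0.039467339163127946 6704
2.2667 [0.4098644  0.27026135 0.26998854]
```

```bash
python3 - <<'E'
from h import *
d=np.load('pics/w_box.npz'); print('boxcam',d['T'][:3,3])
P=cloud(d,d['T']); 
for c in((.5,.242),(.36,.289)):
    m=(np.hypot(P[...,0]-c[0],P[...,1]-c[1])<.015)&(P[...,2]>.060)&(d['depth']>.03); print('tip',m.sum(),P[m].mean(0).round(4))
r.move_to([.40,-.246,.25],down(.007,0))
i,T,P=wrist('w_cov'); print('cam',T[:3,3])
ok=(i['depth']>.03)&(abs(P[...,0]-.431)<.11)&(abs(P[...,1]+.246)<.06)
m=ok&(P[...,2]>.046)&(P[...,2]<.056)
print('bar',m.sum(),np.median(P[m][:,2]),cv2.minAreaRect(P[m][:,:2].astype(np.float32)), P[m].mean(0))
hsv=cv2.cvtColor(i['pixels'],cv2.COLOR_RGB2HSV)
b=(ok&(hsv[...,0]>100)&(hsv[...,0]<130)&(hsv[...,1]>120)).astype(np.uint8)
print('plate z',np.median(P[b>0][:,2]))
cs,hi=cv2.findContours(b,cv2.RETR_CCOMP,cv2.CHAIN_APPROX_NONE)
for j,c in enumerate(cs):
    if hi[0][j][3]>=0 and cv2.contourArea(c)>60:
        (u,s,a)=cv2.fitEllipse(c); print('hole',np.round(u),np.round(s),ray(i,u,.008,T)[0].round(4))
print(r.current_t(),r.current_contact_force())
E
```

```text
boxcam [0.47242257 0.24912685 0.39015078]
tip 40 [0.5006 0.2437 0.0624]
tip 29 [0.3595 0.2914 0.0626]
cam [ 0.46630863 -0.24492348  0.37017303]
bar 991 0.050147306465209984 ((0.43191149830818176, -0.24550238251686096), (0.07568976283073425, 0.013687347993254662), 0.750717043876648) [ 0.43355287 -0.24570954  0.05006116]
plate z 0.007615885960526175
hole [283. 225.] [20. 22.] [ 0.358  -0.2457  0.008 ]
hole [283. 163.] [20. 99.] [ 0.4334 -0.2453  0.008 ]
hole [283.  96.] [25. 26.] [ 0.5059 -0.2448  0.008 ]
4.1917 [ 0.46877838 -0.85679868  0.1250595 ]
```

View pics/w_cov.png

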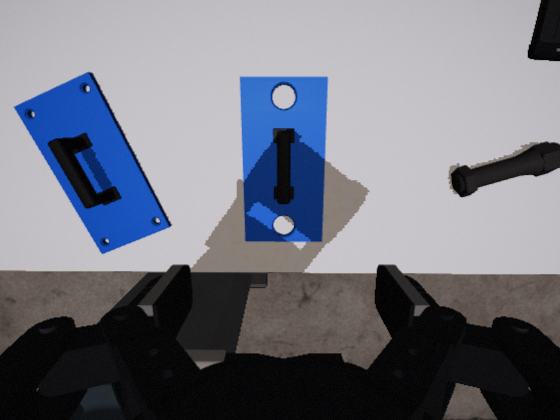

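The wrist picture confirms the right cover: two large holes at (283,96) and (283,225), with the bar at (283,163). Grasping it now.

```bash
python3 - <<'E'
from h import *
q=down(.007)
r.move_to([.4317,-.2455,.12],q)
r.move_linear([.4317,-.2455,.047],vel=.08); print(r.current_contact_force())
r.set_gripper(0.0,squeeze=60); print('open',r.current_opening(),r.current_finger_force())
f0=np.array(r.current_contact_force())
r.move_linear([.4317,-.2455,.20],vel=.1); r.sleep(.2)
print('open',r.current_opening(),r.current_finger_force(),f0,r.current_contact_force(),r.current_torque())
i,T,P=wrist('w_held'); Tt=T@np.linalg.inv(i['mount'])
hsv=cv2.cvtColor(i['pixels'],cv2.COLOR_RGB2HSV)
ok=(abs(P[...,0]-.431)<.13)&(abs(P[...,1]+.246)<.09)&(P[...,2]>.12)
b=(ok&(hsv[...,0]>100)&(hsv[...,0]<130)&(hsv[...,1]>120))
X=(P[b]-Tt[:3,3])@Tt[:3,:3]   # tool frame
A=np.c_[X[:,:2],np.ones(len(X))]; print('plate plane in tool',np.linalg.lstsq(A,X[:,2],rcond=None)[0],b.sum())
print(cv2.minAreaRect(X[:,:2].astype(np.float32)),X.min(0),X.max(0))
print(r.current_t())
E
```

```text
[ 0.37064364  0.31950316 -0.15275198]
open 0.15152349690657896 59.265766739845276
open 0.15137614601945001 58.39798450469971 [-1.52668206  1.61141266  4.85866859] [-0.58550842  0.20577075 -3.47548671] [-0.01234153 -0.01722835 -0.01544991]
plate plane in tool [ 0.02698966 -0.00012932  0.03611347] 33763
((0.014667071402072906, -0.0014201439917087555), (0.11877232789993286, 0.1608821302652359), 89.93621826171875) [-0.06576158 -0.06080189 -0.12015387] [0.09513546 0.05796835 0.04792504]
8.4417
```

View pics/w_held.png

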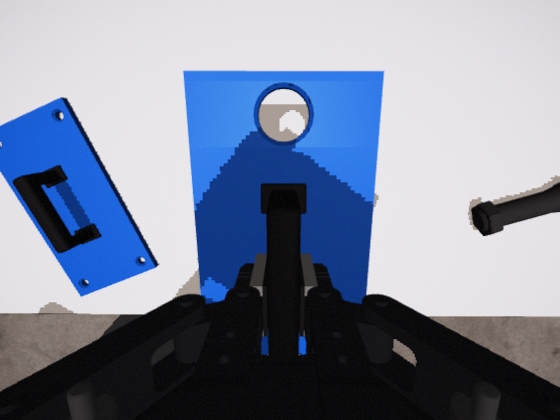

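The cover is held level and centred, with the far hole at (284,112) and the bar between the pads. I'll carry it to just above the dowels and check the alignment there.

```bash
python3 - <<'E'
from h import *
q=down(np.radians(-18.65))
r.move_to([.4302,.2672,.20],q)
r.move_linear([.4302,.2672,.128],vel=.1); r.sleep(.2)
print(r.current_tool_pos(),r.current_contact_force(),r.current_opening())
i,T,P=wrist('w_hov')
hsv=cv2.cvtColor(i['pixels'],cv2.COLOR_RGB2HSV)
b=((hsv[...,0]>100)&(hsv[...,0]<130)&(hsv[...,1]>120)).astype(np.uint8); b[:60]=0
cs,hi=cv2.findContours(b,cv2.RETR_CCOMP,cv2.CHAIN_APPROX_NONE)
for j,c in enumerate(cs):
    if hi[0][j][3]>=0 and 500<cv2.contourArea(c)<8000 and c[:,0,1].max()<220:
        u,s,a=cv2.fitEllipse(c); print('hole',np.round(u,1),np.round(s,1),ray(i,u,.128-.039,T)[0].round(4))
m=(np.hypot(P[...,0]-.501,P[...,1]-.243)<.02)&(P[...,2]>.05)&(P[...,2]<.07); print('dowel',m.sum(),P[m].mean(0) if m.any() else 0)
t=optics.get_image('top'); save(t,'t_hov')
print(r.current_t())
cv2.imwrite('pics/hov.png',np.hstack([cv2.resize(i['pixels'],(480,360))[:,:,::-1],cv2.resize(t['pixels'][150:270,120:225],(315,360))[:,:,::-1]]))
E
```

```text
[0.43045015 0.26733322 0.12854258] [ 0.48230257  0.28342019 -2.42005835] 0.1531871836736815
hole [283.3 114.7] [51.2 53.7] [0.5014 0.2431 0.089 ]
dowel 387 [0.50080817 0.24388672 0.05707382]
11.4667
```

View pics/hov.png

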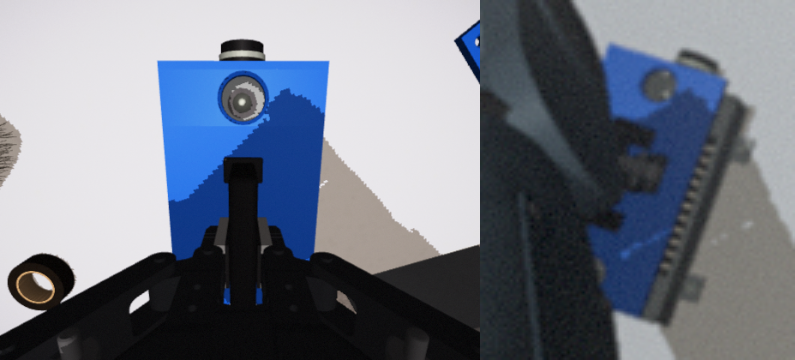

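The far hole (243,97 in the left panel) has the dowel tip centred in it, within about 1 mm. Lowering with force checks.

```bash
python3 - <<'E'
from h import *
x,y=.4302,.2672
f0=r.current_contact_force()[2]
for z in [.112,.1,.094,.0905,.089,.0880,.0872,.0866,.086,.0854,.0848,.0842]:
    r.move_linear([x,y,z],vel=.05); F=np.array(r.current_contact_force())
    print(z,F.round(1),round(r.current_tool_pos()[2],4),np.round(r.current_torque(),2))
    if F[2]-f0>6: break
i,T,P=wrist('w_seat')
print(r.current_t())
cv2.imwrite('pics/seat.png',i['pixels'][:,:,::-1])
E
```

```text
0.112 [ 0.4  0.1 -3.4] 0.1116 [-0.03  0.02 -0.04]
0.1 [ 1.   0.7 -3. ] 0.0997 [-0.04  0.04  0.03]
0.094 [-0.3  0.1 -2.6] 0.0937 [-0.02 -0.   -0.  ]
0.0905 [-1.1  0.4 -2.1] 0.0903 [ 0.05  0.03 -0.02]
0.089 [-0.3 -0.4 -2.6] 0.089 [0.04 0.01 0.01]
0.088 [ 0.1  0.  -2.2] 0.088 [ 0.   -0.03 -0.02]
0.0872 [ 0.6 -0.  -2. ] 0.0872 [ 0.05 -0.02  0.  ]
0.0866 [-2.5 -1.9  8.1] 0.0872 [-0.29  0.46 -0.07]
13.8917
```

View pics/seat.png

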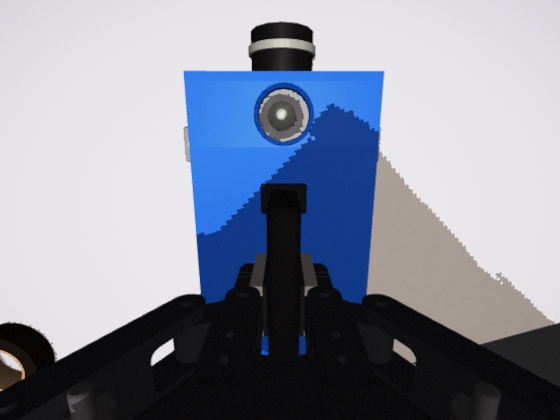

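The dowel stands in the far hole at (283,115), and contact came at the predicted seated height of 0.087. Releasing, retreating and checking.

```bash
python3 - <<'E'
from h import *
r.set_gripper(0.7); r.sleep(.2)
r.move_linear([.4302,.2672,.16],vel=.1)
r.move_to([.38,.28,.29],down(np.radians(-18.65)))
i,T,P=wrist('w_end')
ok=(i['depth']>.03)&(abs(P[...,0]-.43)<.13)&(abs(P[...,1]-.265)<.1)
hsv=cv2.cvtColor(i['pixels'],cv2.COLOR_RGB2HSV)
b=ok&(hsv[...,0]>100)&(hsv[...,0]<130)&(hsv[...,1]>120)&(abs(P[...,2]-.048)<.01)
A=np.c_[P[b][:,:2]-[.43,.267],np.ones(b.sum())]; print('plane',np.linalg.lstsq(A,P[b][:,2],rcond=None)[0])
print(cv2.minAreaRect(P[b][:,:2].astype(np.float32)))
for c in((.5006,.2437),(.3595,.2914)):
    m=ok&(np.hypot(P[...,0]-c[0],P[...,1]-c[1])<.01)&(P[...,2]>.053)&(P[...,2]<.07); print('dowel',m.sum(),P[m].mean(0),P[m][:,2].max())
m=ok&(P[...,2]>.085); print('bar top',np.median(P[m][:,2])); print(r.current_t())
E
```

```text
plane [-1.30841943e-03 -6.25697490e-05  4.74744297e-02]
((0.4301971197128296, 0.26667964458465576), (0.09576384723186493, 0.19036749005317688), 71.35673522949219)
dowel 98 [0.49992621 0.24392091 0.05853487] 0.06485991120447582
dowel 73 [0.36045873 0.2912035  0.05867624] 0.06476970518595143
bar top 0.34479572386709745
16.15
```

View pics/w_end.png

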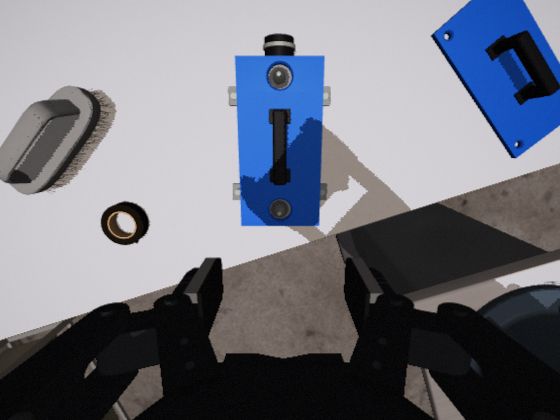

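The cover lies flat on the box (top at 47.5 mm, tilt about 0.1°). Both dowels show through their holes at (280,76) and (280,209), and the gripper is clear.

```bash
python3 -c "
from cell import r
print(r.hand_in())"
```

```text
the job is handed in; nothing more can be done
None
```

The two-hole cover is lying flat and fully down on the box with both dowels up through its holes, the screw cover was left untouched, and the job was handed in at about 16 s of the 48 s allowed.

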